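Start the tool steriliser on its long cycle

ROBOT

A 6-joint arm with a two-finger parallel gripper is mounted at the origin on a cart in front of the work surface, level with it; the furniture and walls round the work are solid. World frame = base frame: x ahead of the robot, y to its left, z up, the work surface at z = 0. Lengths are in mm, angles in rad, forces in N, time in s.
With the tool pointing down it reaches from about 375 to 900 mm from the base axis. Payload 3.1 kg.
Tool frame: the origin (TCP) lies midway between the tips of the shut fingers; the grasp point (between the pads) lies 19 mm behind it (bot.grasp_offset is the distance from the TCP to the grasp point, in mm); z points along the fingers, y is the line along which they close (so a half turn about z gives the same grasp; the last joint's range is limited). The gripper opens to 85 mm and grips with 20 to 120 N. Pads are 22 mm wide; open, the fingers measure 114 mm over their backs; the gripper's body (76 mm by 85 mm) begins 54 mm behind the grasp point. The pads swing forward as they close: fully open they stand 13 mm farther back than shut.
Start: joints at [-1.51, 0.527, 1.433, -0, 1.181, -0.178], TCP at [148.468, -607.087, 231.31] pointing down, gripper open.
Joint ranges: [-3.08, 3.08], [-0.75, 2.2], [0.22, 2.44], [-1.43, 4.57], [0, 2.65], [-2.85, 2.85]. Speed limits (rad/s): [2.79, 2.79, 3.14, 3.14, 3.14, 3.14].

INTERFACE

Orientations are given as a unit quaternion [w, x, y, z].
In Python, from rig import bot, vision gives the robot as it stands.
- The arm moves only by the shell command python3 -m handwheel 'ROWS' [FORCE]. ROWS is JSON, a list that holds one entry, the list of rows, each a list of 7 numbers: the turn, a rotation vector about the tool's x, y, z in degrees, then the shift along the tool's x, y, z in m, then the closure in counts, from 0 (fully open) to 255 (shut). A call has exactly 5 rows; each row is the pose to reach, as a shift and turn from the pose commanded when the call began, along the tool's axes at that moment; what a row does not reach only later rows make up. A row lasts 1/8 s, in which the tool goes at most 62.5 mm and 10.7 degrees, less where a joint would pass 70% of its speed; a pose out of reach is approached as far as the arm can. A call with a gripper value outside its range is refused whole. The fingers move at their own pace and stop on an object; FORCE is the grip in N (left out, the last holds). Time passes only in rows, so rows that repeat a pose let the fingers close, or fill a call up. It gives the time, the measured TCP pose, the force, the opening and the grip force at its end, in the units of the state.
- bot.state(): the state, without advancing time (a new reading comes with each control period).
- vision.snapshot(name): name is "scene" or "top" or "wrist"; returns a dict with "color" (400x640x3 uint8, red, green, blue), "depth" (400x640 float32, mm along the optical axis (not along the pixel's ray), 0 where there is no reading), "vertical_fov" (degrees; the focal length in pixels is half the picture's height over the tangent of half this angle, whatever the lens; pixels are square), "cx", "cy" (the principal point, pixels), "distortion" ([k1, k2, p1, p2, k3] as OpenCV has them; the pictures are not rectified), "rvec" (rotation vector, rad) and "tvec" (3), from world to camera coordinates, as OpenCV has them; the wrist camera has in their place "tool_from_camera" (4x4, takes a point from camera to tool coordinates, whose origin is the TCP and whose axes are the flange's). Camera axes: x right, y down, z forward; pixel columns grow to the right and rows downward; lengths in mm; the calibration is good to about 2 mm. A picture is of the moment at which its call begins: read the wrist's pose just before it.
- bot.hand_in(): hands the job in; it is judged then, once.
The state is a dict: "time": time; "joint_positions": joint angles; "qvel": joint speeds; "joint_torque": joint torques, N m; "tool_pos": TCP position; "tcp_rot": TCP orientation; "contact_force": force on the tool from outside, world axes, zero at the start; "wrist_torque": the same for the moment, N m; "width": finger opening in mm; "grasp_force": force on a finger pad.
Only numpy, scipy, OpenCV 4.12 (cv2) and the standard library are available. Lean on these libraries where they do the work, as an engineer would, in place of code of your own. Each camera call takes 0.05 s, during which the arm holds its last target. There are 200 camera calls.

TASK

Start the tool steriliser on the tongs that lie in it, working in this order and only by pushing: push its lid fully shut, switch it on by pressing down the far half of the main rocker at the left end of the panel, press in the long-cycle key (the right-hand one of the two square keys, with two ribs) until it stays in, and last press the round start button all the way down and let it come back up. Nothing is to be picked up: leave the steriliser standing where it is, the tongs lying in it and everything round it undisturbed.

Things in the scene. Friction and masses are not known exactly. Their poses are not given: they have to be found in the camera images.
- steriliser: White bench-top UV tool steriliser, 240 (x) x 260 (y) x 95 mm high when shut, 4 kg, loose on rubber feet. Origin at the centre of its underside; x to its back, y to its left seen from the front, z up. Rear: tray under a hinged lid, rim 80 mm high. Front: panel 85 mm deep, sloping 14.5 deg down to the front; its row of black controls at x = -83 mm: rocker y = +85, short key +23, long key -25, start -85 mm.
- lid (a joint): Lid of the steriliser, a grey frame with a smoked window. 0 rad = fully shut, grows as it opens; starts between 0.55 and 0.95. Hinge line level, along the steriliser's y axis, 116 mm behind its origin and 83 mm above the table. A friction hinge holds the lid wherever it is left; 1.5 to 4 N at the front bar push it down.
- lid_front_bar (a point): Point on the lid: middle of the top face of its front frame bar (bar 20 mm wide front to back, 260 mm long, 14 mm thick), 142 mm from the hinge line; 95 mm above the table when the lid is shut. Axes as the steriliser's when the lid is shut; they turn with it.
- main_rocker (a joint): Main switch, a V-shaped rocker 40 mm long front to back and 24 mm wide, pivoted at its middle. 0 rad = off (far half, the one nearer the lid, stands up 7 mm at its end); 0.36 rad = on (far half down, lying parallel to the panel, near half up). It snaps over by a spring once past half-way (0.18) and then stays; pressing takes about 5 N.
- rocker_far_half (a point): Point on the rocker: on the top face of its far half, 12 mm from the pivot line, where a fingertip should press. Moves with the rocker, by 4 mm downwards.
- long_key (a joint): Long-cycle key. 0 m = out, 0.006 m = latched in; travels square to the panel, snaps in by a spring once past half-way, after about 5 N. It is coupled to the short-cycle key: when one goes in the other comes out. At the start it is out.
- long_key_top (a point): Centre of the top face of the long-cycle key: square black key, 28 (front to back) x 26 mm, with two ribs across it; stands 10 mm out of the panel when out, 4 mm when in. z is square to the panel.
- short_key_top (a point): Centre of the top face of the short-cycle key, same cap but one rib, 48 mm to the left of the long-cycle key; it is in (4 mm proud) at the start and comes out when the long-cycle key goes in.
- start_button (a joint): Start button. 0 m = up, 0.005 m = fully down; travels square to the panel; a spring (1.5 N at first, 4.5 N fully down) brings it back.
- start_top (a point): Centre of the top of the round start button, 27 mm across, 10 mm proud of the panel, at the right end of the row. z is square to the panel.
- tongs: Steel tongs, 204 x 40 x 24 mm, lying along the tray on its wire rack; origin at the centre of their underside. To be left lying there.
- marker_red: Felt marker with a red cap, 128 mm long (along its y), 18 mm thick, lying on the table in front of the steriliser; a bystander. Origin at the centre of its underside.
- soap_bottle: White soap bottle, 48 x 68 x 160 mm high, standing behind the steriliser; a bystander. Origin at the centre of its underside.
- dough_scraper: Dough scraper with wooden grip, 99 x 126 x 20 mm, lying to the right; a bystander. Origin at the centre of its underside.
- scissors: Scissors, 206 x 84 x 11 mm, lying at the right edge; a bystander. Origin at the centre of their underside.
- marker_black: Felt marker with a black cap, 128 mm long, 18 mm thick, lying at the right; a bystander. Origin at the centre of its underside.
- tape_roll: Roll of paper tape, 101 mm across, 18 mm high, lying at the right; a bystander. Origin at the centre of its underside.

How it is judged:
By the outcome, as a careful person would: the job done as asked, in the order asked, and still so for the second after the job is handed in, with the robot touching nothing.
It also fails if it takes over 45 s, if anything falls off the work surface, if the arm or the gripper's body presses on something with over 40 N, if the wrist force passes 120 N, or if a joint passes its speed limit or range.

## Working session

There is one attempt and no reset: what is moved stays moved. The work goes in short steps, Python scripts to look and compute and a shell command to move; the robot and the scene stay as the last step left them, time stands still between calls to the robot, and variables do not carry over. Pictures are saved under pics/ and viewed, at most 10 in all, crops included, and the job is handed in when it is done.

```bash
mkdir -p pics; ls; cat > h.py <<'E'
import numpy as np,cv2
from rig import bot,vision
from scipy.spatial.transform import Rotation as R
def q2R(q): return R.from_quat([q[1],q[2],q[3],q[0]]).as_matrix()
def snap(n):
    s=bot.state(); d=vision.snapshot(n)
    f=200/np.tan(np.radians(d["vertical_fov"])/2)
    d["K"]=np.array([[f,0,d["cx"]],[0,f,d["cy"]],[0,0,1]]); d["D"]=np.array(d["distortion"],float)
    if "rvec" in d:
        Rm=cv2.Rodrigues(np.array(d["rvec"],float))[0]; t=np.array(d["tvec"],float).ravel()
        d["Rwc"]=Rm.T; d["o"]=-Rm.T@t
    else:
        T=np.array(d["tool_from_camera"]); Rt=q2R(s["tcp_rot"])
        d["Rwc"]=Rt@T[:3,:3]; d["o"]=Rt@T[:3,3]+np.array(s["tool_pos"])
    return d
def pt(d,u,v,depth=None):
    p=cv2.undistortPoints(np.array([[[u,v]]],float),d["K"],d["D"])[0,0]
    r=np.array([p[0],p[1],1])
    if depth is None:
        w=d["depth"][int(v)-1:int(v)+2,int(u)-1:int(u)+2]; w=w[w>0]; depth=np.median(w) if w.size else np.nan
    return d["Rwc"]@(r*depth)+d["o"]
def onz(d,u,v,z):
    a=pt(d,u,v,1.0)-d["o"]; return d["o"]+a*(z-d["o"][2])/a[2]
def save(d,n,crop=None,k=1):
    im=d["color"]
    if crop: im=im[crop[1]:crop[3],crop[0]:crop[2]]
    cv2.imwrite("pics/"+n,cv2.resize(im[:,:,::-1],None,fx=k,fy=k,interpolation=cv2.INTER_CUBIC))
E
python3 - <<'E'
from h import *
import pickle
for n in("top","scene"):
    d=snap(n); save(d,n+".png",k=1.25); pickle.dump(d,open(n+".pkl","wb")); print(n,d["o"],d["Rwc"][:,2])
print(bot.state())
E
```

```text
pics
top [ 448.56237101  131.44124472 1256.21061012] [ 0.10081989 -0.02412208 -0.99461222]
scene [138.42153005 887.46699414 604.802613  ] [ 0.42957036 -0.7549258  -0.49553643]
{'time': 0.1, 'joint_positions': array([-1.50953051e+00,  5.28389167e-01,  1.43376171e+00,  4.60164269e-05,
        1.18141042e+00, -1.78524101e-01]), 'qvel': array([ 0.00153382, -0.00080878, -0.0031322 ,  0.00131201,  0.00135182,
        0.00092984]), 'joint_torque': array([ 4.99304986e-05, -4.43305564e+01, -1.78587180e+01, -1.61233438e-04,
        3.90405432e-03,  5.58489234e-06]), 'tool_pos': array([ 148.42340134, -606.46455519,  230.42563256]), 'tcp_rot': array([-9.81379834e-04,  9.92821771e-01,  1.19599168e-01,  7.89173634e-05]), 'contact_force': array([ 0.2438263 , -0.52650464, -0.68471632]), 'wrist_torque': array([-0.03586513,  0.03816791, -0.0069019 ]), 'grasp_force': 0.0, 'width': 85.67969417539425}
```

View pics/top.png

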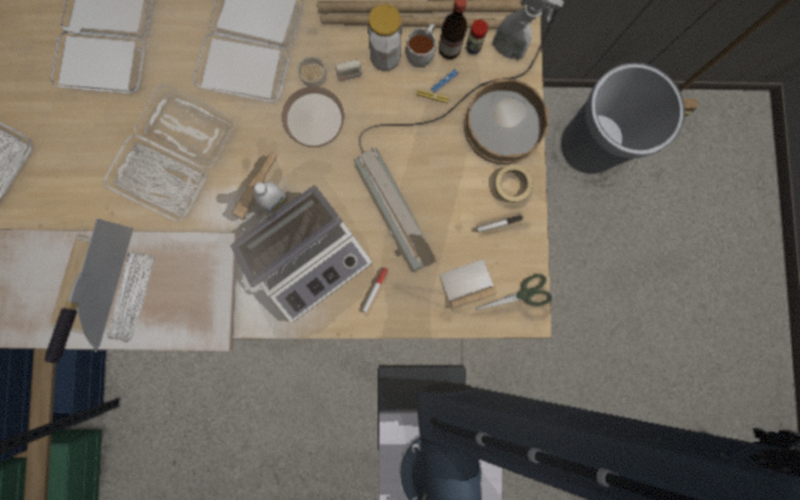

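View pics/scene.png

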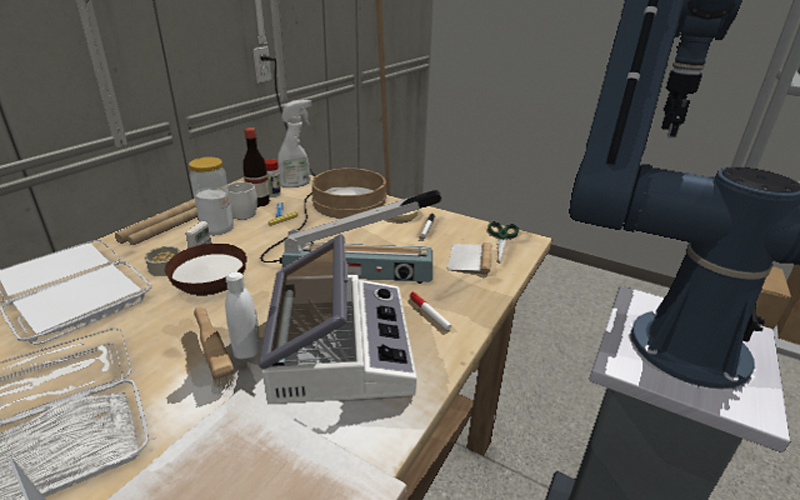

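The top view shows the steriliser at about (300,255), turned with its panel to the lower right. The rocker is at (293,300), the keys at (315,286) and (331,274), and start at (350,262). The lid stands half open. The red marker is at (375,290), and the soap bottle at (268,193) is close behind the hinge. Next I'll enlarge both views.

```bash
python3 - <<'E'
from h import *
import pickle
t=pickle.load(open("top.pkl","rb")); s=pickle.load(open("scene.pkl","rb"))
save(t,"t2.png",(170,130,320,270),5)
save(s,"s2.png",(195,170,375,330),4)
E
```

```text
(no output)
```

View pics/t2.png

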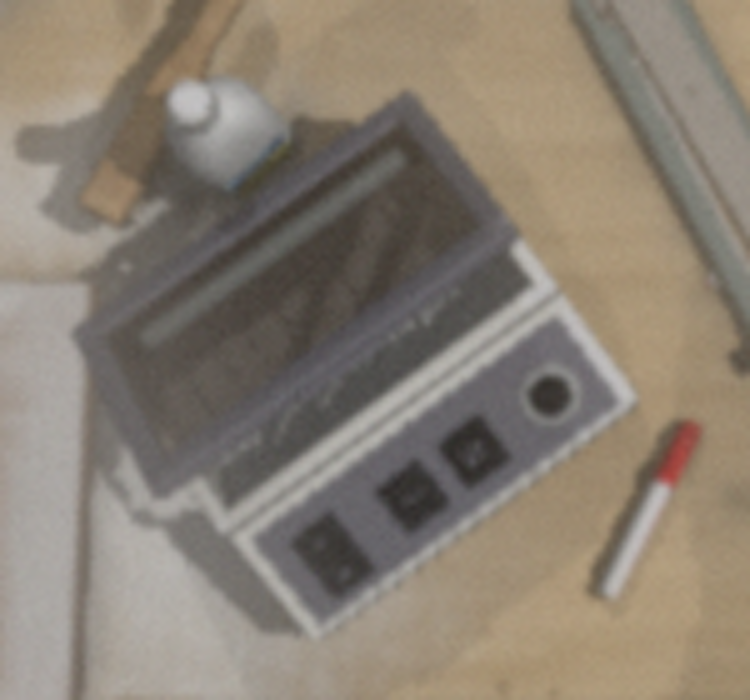

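View pics/s2.png

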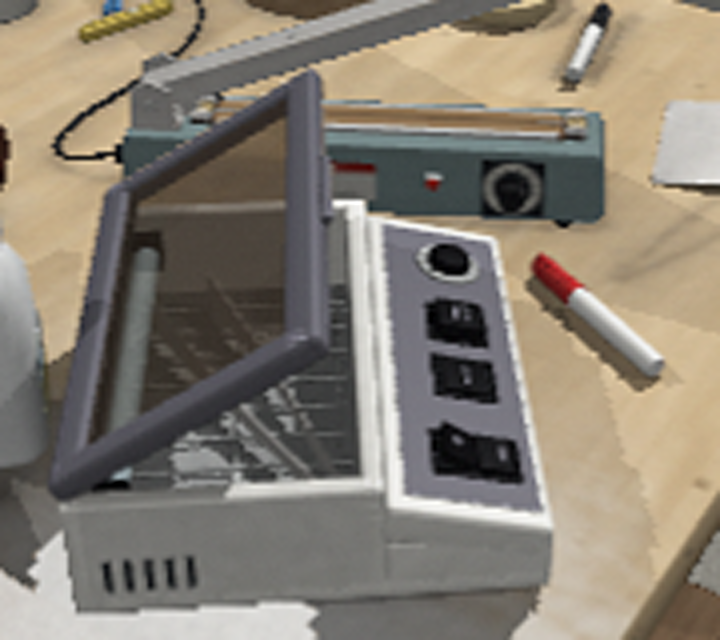

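The crops give control pixels. In t2 they are start (551,397), long (475,452), short (412,496) and rocker (333,555). In s2 they are start (450,260), long (460,321), short (465,377) and rocker (476,455). I'll fit the pose from both views.

```bash
cat > fit.py <<'E'
from h import *
import pickle
from scipy.optimize import least_squares
t=pickle.load(open("top.pkl","rb")); s=pickle.load(open("scene.pkl","rb"))
a=np.radians(14.5); n=np.array([-np.sin(a),0,np.cos(a)])
def proj(d,P):
    return cv2.projectPoints(np.array(P,float),np.array(d["rvec"],float),np.array(d["tvec"],float),d["K"],d["D"])[0][:,0]
def W(p,P):
    c,sn=np.cos(p[2]),np.sin(p[2]); M=np.array([[c,-sn,0],[sn,c,0],[0,0,1]])
    return np.array(P)@M.T+[p[0],p[1],0]
def pan(h): 
    b=lambda y,k: np.array([-83,y,h])+n*k
    return [b(-85,10),b(-25,10),b(23,4),b(85,4)]
tp=(np.array([(551,397),(475,452),(412,496),(333,555)])+.5)/5-.5+[170,130]
sp=(np.array([(450,260),(460,321),(465,377),(476,455)])+.5)/4-.5+[195,170]
if __name__=="__main__":
    def res(p): 
        P=W(p,pan(p[3])); return np.r_[(proj(t,P)-tp).ravel(),(proj(s,P)-sp).ravel()]
    r=least_squares(res,[500,150,.55,60]); p=r.x; print(p,np.degrees(p[2])); print(r.fun.reshape(-1,2).round(1))
    np.save("pose.npy",p); print(W(p,pan(p[3])).round(1))
    # lid bar outer top-front corners -> triangulate to lid angle
    tl=(np.array([(518,240),(160,490)])+.5)/5-.5+[170,130]; sl=(np.array([(318,78),(325,340)])+.5)/4-.5+[195,170]
    def lid(th,y,r=152,hh=12): # point at r from hinge, hh above hinge when shut
        return [116-(r*np.cos(th)-hh*np.sin(th))*1.0, y, 83+r*np.sin(th)+hh*np.cos(th)]
    def rl(q):
        P=W(p,[lid(q[0],-130),lid(q[0],130)]); return np.r_[(proj(t,P)-tl).ravel(),(proj(s,P)-sl).ravel()]
    q=least_squares(rl,[.7]); print("lid",q.x,q.fun.round(1)); 
    print("bar",W(p,[lid(q.x[0],0,142)]),"depths")
    th=q.x[0]
    for d in(t,s):
        u=proj(d,W(p,[lid(th,0,142),[-83,-85,p[3]],[-60,0,p[3]+23*np.tan(a)],[0,-300,0]])); print([pt(d,*x).round(0).tolist() for x in u])
E
python3 fit.py
```

```text
[556.3773441  350.43918203   0.64247752  53.37000673] 36.8112503357566
[[ 0.1 -0.2]
 [-0.   0.1]
 [ 0.2  0.1]
 [ 0.   0.1]
 [ 0.1 -0.6]
 [-0.2 -0.8]
 [-0.1  0.7]
 [-0.   0.6]]
[[538.9 231.2  63.1]
 [502.9 279.2  63.1]
 [475.3 318.5  57.2]
 [438.2 368.2  57.2]]
lid [0.52655327] [ 0.7 -1.6 -1.2  1.9  0.  -1.5  0.1  1.6]
bar [[555.78919371 349.99900918 164.73755235]] depths
[[555.0, 348.0, 173.0], [540.0, 232.0, 64.0], [508.0, 314.0, 62.0], [723.0, 111.0, 56.0]]
[[548.0, 360.0, 173.0], [534.0, 243.0, 62.0], [506.0, 318.0, 63.0], [566.0, 331.0, 172.0]]
```

```bash
cat > go.py <<'E'
import sys; from h import *
p=np.load("pose.npy")
def target(tilt):
    a=np.radians(tilt); x=np.array([np.cos(a),0,np.sin(a)]); z=np.array([np.sin(a),0,-np.cos(a)])
    return R.from_euler('z',p[2]).as_matrix()@np.c_[x,np.cross(z,x),z]
def tow(v): return R.from_euler('z',p[2]).apply(v)+[p[0],p[1],0]
def tos(v): return R.from_euler('z',-p[2]).apply(np.array(v)-[p[0],p[1],0])
def delta(P,tilt):
    s=bot.state(); Rt=q2R(s["tcp_rot"])
    return R.from_matrix(Rt.T@target(tilt)).as_rotvec(degrees=True).round(1), (Rt.T@(np.array(P)-s["tool_pos"])/1000).round(4)
if __name__=="__main__":
    f=sys.argv[1]; tilt=float(sys.argv[2]); s=bot.state(); print("t",s["time"],"ster",tos(s["tool_pos"]).round(1),"F",s["contact_force"].round(1))
    for a in sys.argv[3:]:
        v=np.array([float(k) for k in a.split(",")]); print(a,*delta(tow(v) if f=="s" else v,tilt))
E
python3 go.py w 0 560,-220,330 520,60,330; python3 go.py s 0 0,0,250; python3 -c "
from h import *
d=snap('wrist');print(np.array(d['tool_from_camera']).round(2),d['vertical_fov'])"
```

```text
t 0.1 ster [-900.  -521.7  230.4] F [ 0.2 -0.5 -0.7]
560,-220,330 [ -0.1  -0.  -23.1] [ 0.4916 -0.2779 -0.0988]
520,60,330 [ -0.1  -0.  -23.1] [ 0.5193 -0.5593 -0.0983]
t 0.1 ster [-900.  -521.7  230.4] F [ 0.2 -0.5 -0.7]
0,0,250 [ -0.1  -0.  -23.1] [ 0.6235 -0.8327 -0.0177]
[[-0.0000e+00 -9.6000e-01 -2.9000e-01  7.3860e+01]
 [ 1.0000e+00 -0.0000e+00 -0.0000e+00  9.0000e-02]
 [-0.0000e+00 -2.9000e-01  9.6000e-01 -1.4345e+02]
 [ 0.0000e+00  0.0000e+00  0.0000e+00  1.0000e+00]] 66.35513724826274
```

```bash
python3 -m handwheel '[[[0,0,-5,0.04,-0.02,-0.04,255],[0,0,-10,0.09,-0.045,-0.07,255],[0,0,-15,0.14,-0.075,-0.09,255],[0,0,-20,0.195,-0.105,-0.099,255],[0,0,-23.1,0.245,-0.135,-0.099,255]]]' 40; python3 go.py w 0 560,-220,330 540,60,330; python3 go.py s 0 -60,0,290
```

```text
time: 0.78
tool_pos: [355.9, -416.7, 331.3]
tcp_rot: [0.001, 0.948, 0.317, 0.0]
contact_force: [0.5, -1.9, -0.2]
width: 0.2
grasp_force: 0.0
t 0.775 ster [-620.2 -494.   331.3] F [ 0.5 -1.9 -0.2]
560,-220,330 [0.1 0.  0.1] [ 0.2813 -0.0345  0.0012]
540,60,330 [0.1 0.  0.1] [ 0.4336 -0.2703  0.0006]
t 0.775 ster [-620.2 -494.   331.3] F [ 0.5 -1.9 -0.2]
-60,0,290 [0.1 0.  0.1] [ 0.5613 -0.4928  0.0401]
```

```bash
python3 -m handwheel '[[[0,0,0,0.055,-0.01,0,255],[0,0,0,0.11,-0.02,0,255],[0,0,0,0.17,-0.03,0,255],[0,0,0,0.23,-0.045,0,255],[0,0,0,0.28,-0.075,0,255]]]'; python3 -m handwheel '[[[0,0,0,0.035,-0.05,0,255],[0,0,0,0.07,-0.1,0,255],[0,0,0,0.105,-0.15,0,255],[0,0,0,0.14,-0.2,0,255],[0,0,0,0.175,-0.25,0,255]]]';python3 go.py s 0 -60,0,290
```

```text
time: 1.4
tool_pos: [535.1, -188.3, 329.9]
tcp_rot: [0.0, 0.949, 0.316, 0.0]
contact_force: [1.1, -0.2, -0.4]
width: -0.1
grasp_force: 0.0
time: 2.02
tool_pos: [523.2, 117.1, 330.2]
tcp_rot: [0.0, 0.949, 0.316, -0.0]
contact_force: [1.6, -0.1, 0.1]
width: -0.1
grasp_force: 0.0
t 2.025 ster [-166.4 -167.   330.2] F [ 1.6 -0.1  0.1]
-60,0,290 [-0.  0.  0.] [ 0.1064 -0.1669  0.0402]
```

```bash
python3 -m handwheel '[[[0,0,0,0.03,-0.045,0,255],[0,0,0,0.06,-0.09,0.01,255],[0,0,0,0.09,-0.135,0.025,255],[0,0,0,0.106,-0.167,0.04,255],[0,0,0,0.106,-0.167,0.04,255]]]';python3 - <<'E'
from h import *
import pickle
d=snap("wrist"); save(d,"w1.png",k=1.25); pickle.dump(d,open("w1.pkl","wb"))
E
```

```text
time: 2.65
tool_pos: [506.4, 314.4, 288.3]
tcp_rot: [-0.0, 0.948, 0.318, -0.002]
contact_force: [0.2, 0.2, 0.3]
width: -0.0
grasp_force: 0.0
```

View pics/w1.png

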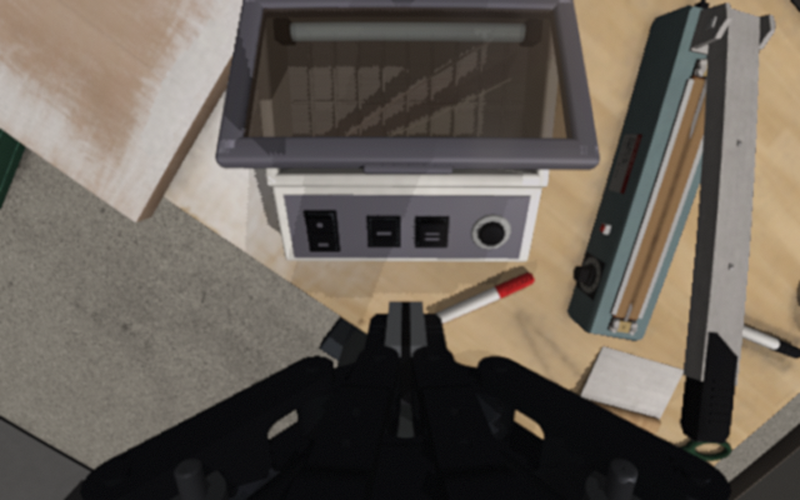

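Wrist view: rocker (321,231), short key (384,231), long key with two ribs (432,231), start (492,232). The lid's front bar has its front corners at about (217,163) and (600,163). I'll check these against the fit.

```bash
python3 - <<'E'
from go import *
import pickle
d=pickle.load(open("w1.pkl","rb"))
for n,u,v,z in(("start",492,232,63.1),("long",432,231,63.1),("short",384,231,57.2),("rock",321,231,57.2)):
    u,v=u/1.25,v/1.25; print(n,tos(onz(d,u,v,z)).round(1),tos(pt(d,u,v)).round(1))
for u,v in((408,153),(300,153),(500,153),(408,146),(408,142),(408,160),(408,60),(217,163),(600,163)): print((u,v),tos(pt(d,u/1.25,v/1.25)).round(1))
E
python3 go.py s 0 -8,0,190
```

```text
start [-81.1 -84.9  63.1] [-79.9 -83.9  67.6]
long [-80.3 -25.1  63.1] [-79.  -24.8  67.9]
short [-81.9  22.9  57.2] [-80.9  22.6  61.1]
rock [-82.1  86.6  57.2] [-80.1  84.9  64.9]
(408, 153) [  0.3  -0.3 172.3]
(300, 153) [  0.3  71.  172.8]
(500, 153) [  0.7 -61.1 172.6]
(408, 146) [  4.7  -0.3 169.9]
(408, 142) [  7.2  -0.3 168.5]
(408, 160) [ -4.1  -0.4 173.8]
(408, 60) [ 64.5  -0.3 127.9]
(217, 163) [ -6.1 129.3 169.6]
(600, 163) [ -16.9 -215.7    0.6]
t 2.7 ster [-61.6  -0.6 289.2] F [-0.5 -0.6  1. ]
-8,0,190 [-0.   0.1  0.2] [ 0.0539 -0.0004  0.0991]
```

```bash
python3 - <<'E'
import numpy as np
p=np.load("pose.npy"); p[0]+=2.5*np.cos(p[2]); p[1]+=2.5*np.sin(p[2]); np.save("pose.npy",p)
E
python3 go.py s 0 14,0,200 14,0,182 5,0,163
```

```text
t 2.7 ster [-64.1  -0.6 289.2] F [-0.5 -0.6  1. ]
14,0,200 [-0.   0.1  0.2] [ 0.0783 -0.0003  0.089 ]
14,0,182 [-0.   0.1  0.2] [ 0.0784 -0.0003  0.107 ]
5,0,163 [-0.   0.1  0.2] [ 0.0694 -0.0003  0.126 ]
```

```bash
python3 -m handwheel '[[[0,0,0,0.04,0,0.04,255],[0,0,0,0.078,0,0.08,255],[0,0,0,0.078,0,0.1,255],[0,0,0,0.078,0,0.107,255],[0,0,0,0.078,0,0.107,255]]]';python3 go.py s 0 5,0,163 -4,0,151 -11,0,138 -17,0,124 -22,0,110 -24,0,100
```

```text
time: 3.32
tool_pos: [571.1, 358.1, 183.8]
tcp_rot: [0.0, 0.949, 0.315, 0.0]
contact_force: [-0.8, -0.3, 1.3]
width: -0.2
grasp_force: 0.0
t 3.325 ster [ 13.9  -2.7 183.8] F [-0.8 -0.3  1.3]
5,0,163 [ 0. -0. -0.] [-0.0089 -0.0027  0.0208]
-4,0,151 [ 0. -0. -0.] [-0.0179 -0.0027  0.0328]
-11,0,138 [ 0. -0. -0.] [-0.0249 -0.0027  0.0458]
-17,0,124 [ 0. -0. -0.] [-0.0309 -0.0027  0.0598]
-22,0,110 [ 0. -0. -0.] [-0.0359 -0.0027  0.0738]
-24,0,100 [ 0. -0. -0.] [-0.0379 -0.0027  0.0838]
```

```bash
python3 -m handwheel '[[[0,0,0,-0.004,0,0.01,255],[0,0,0,-0.009,0,0.0208,255],[0,0,0,-0.0135,0,0.0268,255],[0,0,0,-0.018,0,0.033,255],[0,0,0,-0.0215,0,0.0395,255]]]'; python3 go.py s 0 -11,0,138 -17,0,124 -22,0,110 -24,0,100
```

```text
time: 3.95
tool_pos: [553.9, 346.4, 143.8]
tcp_rot: [-0.0, 0.949, 0.316, 0.001]
contact_force: [0.8, -0.4, 1.6]
width: 0.0
grasp_force: 0.9
t 3.95 ster [ -7.   -1.7 143.8] F [ 0.8 -0.4  1.6]
-11,0,138 [ 0.  -0.1  0. ] [-0.0041 -0.0017  0.0058]
-17,0,124 [ 0.  -0.1  0. ] [-0.0101 -0.0017  0.0197]
-22,0,110 [ 0.  -0.1  0. ] [-0.0151 -0.0018  0.0337]
-24,0,100 [ 0.  -0.1  0. ] [-0.0171 -0.0018  0.0437]
```

```bash
python3 -m handwheel '[[[0,0,0,-0.004,0,0.006,255],[0,0,0,-0.007,0,0.013,255],[0,0,0,-0.01,0,0.02,255],[0,0,0,-0.0125,0,0.027,255],[0,0,0,-0.015,0,0.034,255]]]'; python3 -m handwheel '[[[0,0,0,-0.001,0,0.004,255],[0,0,0,-0.002,0,0.008,255],[0,0,0,-0.002,0,0.011,255],[0,0,0,-0.002,0,0.013,255],[0,0,0,-0.002,0,0.013,255]]]'; python3 go.py s 0 -24,0,95
```

```text
time: 4.58
tool_pos: [541.4, 337.1, 109.3]
tcp_rot: [-0.0, 0.949, 0.316, -0.0]
contact_force: [0.7, 0.7, 2.3]
width: -0.0
grasp_force: 0.8
time: 5.2
tool_pos: [539.5, 335.8, 96.4]
tcp_rot: [0.0, 0.949, 0.316, -0.001]
contact_force: [0.8, -0.3, 0.4]
width: -0.1
grasp_force: 0.0
t 5.2 ster [-24.8  -1.6  96.4] F [ 0.8 -0.3  0.4]
-24,0,95 [-0.   0.1  0. ] [ 0.0008 -0.0016  0.0014]
```

```bash
python3 -m handwheel '[[[0,0,0,0,0,0.001,255],[0,0,0,0,0,0.002,255],[0,0,0,0,0,0.003,255],[0,0,0,0,0,0.003,255],[0,0,0,0,0,0.003,255]]]'; python3 go.py s 0 -24,0,95
```

```text
time: 5.82
tool_pos: [539.6, 335.8, 95.0]
tcp_rot: [0.0, 0.949, 0.316, -0.0]
contact_force: [-2.6, -1.4, 7.5]
width: 0.1
grasp_force: 3.8
t 5.825 ster [-24.7  -1.7  95. ] F [-2.6 -1.4  7.5]
-24,0,95 [0. 0. 0.] [ 0.0007 -0.0017  0.    ]
```

```bash
python3 -m handwheel '[[[0,0,0,0,0,0.001,255],[0,0,0,0,0,0.002,255],[0,0,0,0,0,0.002,255],[0,0,0,0,0,-0.01,255],[0,0,0,0,0,-0.04,255]]]'; python3 go.py s 14.5 -80,85,130 -79,85,86
```

```text
time: 6.45
tool_pos: [539.0, 335.6, 132.9]
tcp_rot: [0.0, 0.949, 0.316, -0.002]
contact_force: [0.4, -0.9, 0.7]
width: 0.2
grasp_force: 0.0
t 6.45 ster [-25.3  -1.5 132.9] F [ 0.4 -0.9  0.7]
-80,85,130 [-0.1 14.7  0. ] [-0.0547 -0.0865  0.0031]
-79,85,86 [-0.1 14.7  0. ] [-0.0535 -0.0864  0.0471]
```

```bash
python3 - <<'E'
from h import *
d=snap("scene"); save(d,"s3.png",(195,130,395,330),3)
E
```

```text
(no output)
```

View pics/s3.png

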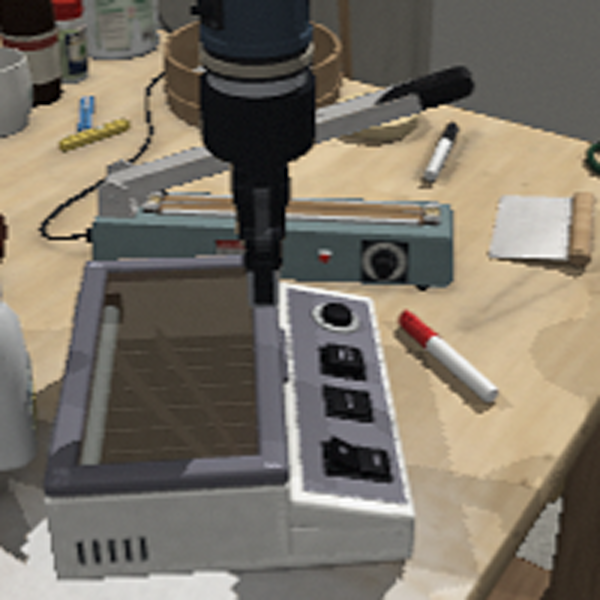

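The lid is down on the rim and the panel is where it was: start still maps to scene pixel (307,235). Next is the rocker.

```bash
python3 -m handwheel '[[[0,3.7,0,-0.02,-0.03,0,255],[0,7.4,0,-0.04,-0.06,0,255],[0,11,0,-0.054,-0.086,0.003,255],[0,14.7,0,-0.054,-0.086,0.025,255],[0,14.7,0,-0.0535,-0.0865,0.047,255]]]'; python3 go.py s 14.5 -79,85,86 -73.2,85,63.4 -71.2,85,55.6
```

```text
time: 7.12
tool_pos: [443.9, 373.0, 86.4]
tcp_rot: [-0.04, 0.941, 0.314, 0.121]
contact_force: [-0.2, -0.3, -0.5]
width: 0.1
grasp_force: 0.0
t 7.125 ster [-79.   85.5  86.4] F [-0.2 -0.3 -0.5]
-79,85,86 [-0.  -0.2  0.1] [-0.0001  0.0005  0.0004]
-73.2,85,63.4 [-0.  -0.2  0.1] [-0.0002  0.0005  0.0238]
-71.2,85,55.6 [-0.  -0.2  0.1] [-0.0003  0.0005  0.0318]
```

```bash
python3 -m handwheel '[[[0,0,0,0,0,0.008,255],[0,0,0,0,0,0.013,255],[0,0,0,0,0,0.016,255],[0,0,0,0,0,0.018,255],[0,0,0,0,0,0.018,255]]]'; python3 go.py s 14.5 -71.2,85,55.6;  python3 -m handwheel '[[[0,0,0,0,0,0.001,255],[0,0,0,0,0,0.002,255],[0,0,0,0,0,0.003,255],[0,0,0,0,0,0.004,255],[0,0,0,0,0,0.004,255]]]'; python3 go.py s 14.5 -71.2,85,55.6
```

```text
time: 7.75
tool_pos: [449.8, 376.3, 70.1]
tcp_rot: [-0.041, 0.941, 0.313, 0.122]
contact_force: [0.6, 0.9, 2.4]
width: 0.3
grasp_force: 1.3
t 7.75 ster [-72.3  84.5  70.1] F [0.6 0.9 2.4]
-71.2,85,55.6 [ 0.  -0.3  0. ] [-0.0026 -0.0005  0.0143]
time: 8.38
tool_pos: [449.4, 376.3, 65.1]
tcp_rot: [-0.04, 0.941, 0.313, 0.121]
contact_force: [-0.3, -0.2, 0.8]
width: 0.3
grasp_force: 0.0
t 8.375 ster [-72.6  84.9  65.1] F [-0.3 -0.2  0.8]
-71.2,85,55.6 [-0.  -0.1  0. ] [-0.001  -0.0001  0.0096]
```

```bash
python3 -m handwheel '[[[0,0,0,0,0,0.001,255],[0,0,0,0,0,0.002,255],[0,0,0,0,0,0.003,255],[0,0,0,0,0,0.003,255],[0,0,0,0,0,0.003,255]]]'; python3 go.py s 14.5 -71.2,85,55.6
```

```text
time: 9.0
tool_pos: [450.1, 376.8, 63.8]
tcp_rot: [-0.04, 0.941, 0.313, 0.122]
contact_force: [-3.6, -2.4, 10.9]
width: -0.4
grasp_force: 5.6
t 9.0 ster [-71.8  84.8  63.8] F [-3.6 -2.4 10.9]
-71.2,85,55.6 [-0.  -0.2  0. ] [-0.0015 -0.0002  0.0081]
```

Force rose to 11 N on the stop, after a drop at the snap. Retracting to above the long key.

```bash
python3 -m handwheel '[[[0,0,0,0,0,-0.02,255],[0,0,0,-0.005,0.03,-0.03,255],[0,0,0,-0.01,0.07,-0.03,255],[0,0,0,-0.012,0.11,-0.03,255],[0,0,0,-0.012,0.11,-0.03,255]]]'; python3 - <<'E'
from h import *
d=snap("wrist"); save(d,"w2.png",(0,120,640,400),1.25)
E
python3 go.py s 14.5 -88.5,-25,75 -85.5,-25,63.4
```

```text
time: 9.62
tool_pos: [503.3, 275.5, 88.8]
tcp_rot: [-0.04, 0.942, 0.311, 0.122]
contact_force: [-0.1, 0.7, 0.1]
width: -0.2
grasp_force: 0.0
t 9.675 ster [-90.6 -26.5  88.6] F [ 0.1 -0.9 -0.1]
-88.5,-25,75 [ 0.  -0.2 -0.1] [-0.0014 -0.0015  0.0137]
-85.5,-25,63.4 [ 0.  -0.2 -0.1] [-0.0015 -0.0015  0.0257]
```

View pics/w2.png

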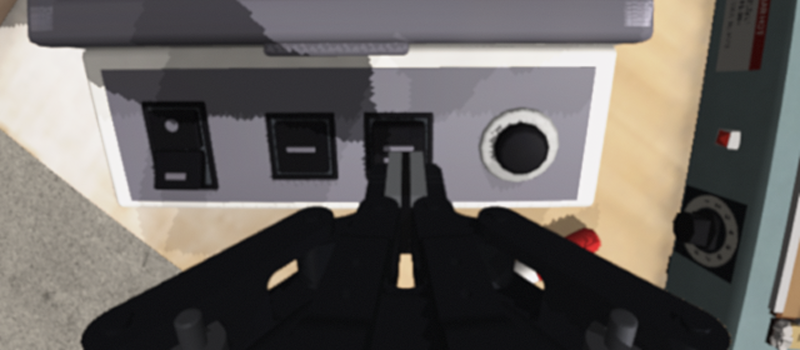

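The rocker at (180,145) now shows its far half flat and its near half up. The shut fingertips at (405,165) line up with the long key at (400,140).

```bash
python3 -m handwheel '[[[0,0,0,-0.001,-0.0015,0.01,255],[0,0,0,-0.001,-0.0015,0.016,255],[0,0,0,-0.001,-0.0015,0.02,255],[0,0,0,-0.001,-0.0015,0.023,255],[0,0,0,-0.001,-0.0015,0.025,255]]]'; python3 -m handwheel '[[[0,0,0,0,0,0.001,255],[0,0,0,0,0,0.002,255],[0,0,0,0,0,0.003,255],[0,0,0,0,0,0.004,255],[0,0,0,0,0,0.004,255]]]'; python3 go.py s 14.5 -85.5,-25,63.4
```

```text
time: 10.3
tool_pos: [504.0, 282.2, 64.1]
tcp_rot: [-0.041, 0.941, 0.314, 0.121]
contact_force: [-0.8, 1.0, 2.7]
width: 0.2
grasp_force: 1.1
time: 10.92
tool_pos: [505.2, 282.4, 60.2]
tcp_rot: [-0.04, 0.941, 0.313, 0.121]
contact_force: [1.3, -0.1, -0.4]
width: -0.0
grasp_force: 0.0
t 10.925 ster [-84.2 -23.8  60.2] F [ 1.3 -0.1 -0.4]
-85.5,-25,63.4 [-0.  -0.2  0. ] [-0.0004  0.0012 -0.0034]
```

Force has dropped, so the key has snapped. I'll press on to the stop to confirm.

```bash
python3 -m handwheel '[[[0,0,0,0,0.001,0.001,255],[0,0,0,0,0.001,0.002,255],[0,0,0,0,0.001,0.003,255],[0,0,0,0,0.001,0.004,255],[0,0,0,0,0.001,0.004,255]]]'; python3 go.py s 14.5 -85.5,-25,63.4
```

```text
time: 11.55
tool_pos: [505.8, 282.1, 59.5]
tcp_rot: [-0.041, 0.941, 0.314, 0.122]
contact_force: [-8.6, -5.6, 25.5]
width: -0.2
grasp_force: 13.8
t 11.55 ster [-84.  -24.4  59.5] F [-8.6 -5.6 25.5]
-85.5,-25,63.4 [-0.  -0.3  0.1] [-0.0005  0.0006 -0.0042]
```

```bash
python3 -m handwheel '[[[0,0,0,0,0,-0.015,255],[0,0,0,-0.001,0.015,-0.03,255],[0,0,0,-0.002,0.035,-0.03,255],[0,0,0,-0.002,0.06,-0.03,255],[0,0,0,-0.002,0.06,-0.03,255]]]'; python3 - <<'E'
from h import *
d=snap("wrist"); save(d,"w3.png",(0,120,640,400),1.25)
E
python3 go.py s 14.5 -88,-85,75 -85.5,-85,65.4
```

```text
time: 12.18
tool_pos: [537.2, 226.6, 85.5]
tcp_rot: [-0.04, 0.941, 0.312, 0.123]
contact_force: [0.2, -0.9, 0.2]
width: -0.0
grasp_force: 0.0
t 12.225 ster [-92.7 -86.2  85.1] F [-0.4  0.4 -0.1]
-88,-85,75 [ 0.  -0.2 -0.1] [ 0.002  -0.0012  0.011 ]
-85.5,-85,65.4 [ 0.  -0.2 -0.1] [ 0.002  -0.0012  0.0209]
```

View pics/w3.png

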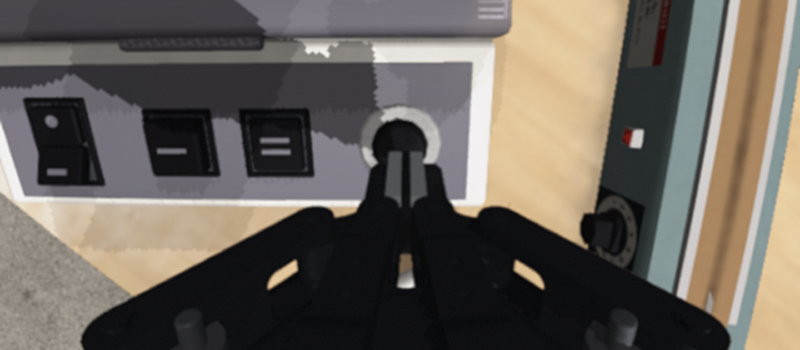

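The two-rib long key at (277,143) is in and the short key at (180,143) stands out. Start is at (400,140), under the tips. Pressing it now.

```bash
python3 -m handwheel '[[[0,0,0,0.001,-0.001,0.008,255],[0,0,0,0.002,-0.001,0.014,255],[0,0,0,0.002,-0.001,0.018,255],[0,0,0,0.002,-0.001,0.021,255],[0,0,0,0.002,-0.001,0.023,255]]]'; python3 -m handwheel '[[[0,0,0,0,0,0.001,255],[0,0,0,0,0,0.002,255],[0,0,0,0,0,0.003,255],[0,0,0,0,0,0.004,255],[0,0,0,0,0,0.004,255]]]'; python3 go.py s 14.5 -85.5,-85,65.4
```

```text
time: 12.85
tool_pos: [540.0, 234.3, 63.0]
tcp_rot: [-0.041, 0.941, 0.314, 0.121]
contact_force: [-2.1, 1.1, 2.9]
width: 0.0
grasp_force: 1.4
time: 13.48
tool_pos: [540.7, 234.7, 60.3]
tcp_rot: [-0.041, 0.941, 0.314, 0.121]
contact_force: [-5.1, -0.0, 11.2]
width: -0.4
grasp_force: 6.1
t 13.475 ster [-84.4 -83.3  60.3] F [-5.1 -0.  11.2]
-85.5,-85,65.4 [-0.  -0.2  0. ] [ 0.0002  0.0017 -0.0052]
```

```bash
python3 -m handwheel '[[[0,0,0,0,0,0.001,255],[0,0,0,0,0,0.0015,255],[0,0,0,0,0,0.0015,255],[0,0,0,0,0,0.0015,255],[0,0,0,0,0,0.0015,255]]]';  python3 -m handwheel '[[[0,0,0,0,0,-0.005,255],[0,0,0,0,0,-0.015,255],[0,0,0,0,0,-0.04,255],[0,0,0,0,0,-0.08,255],[0,0,0,0,0,-0.12,255]]]'; python3 -m handwheel '[[[0,0,0,0,0,-0.05,255],[0,0,0,-0.03,0,-0.05,255],[0,0,0,-0.03,0,-0.05,255],[0,0,0,-0.03,0,-0.05,255],[0,0,0,-0.03,0,-0.05,255]]]'; python3 - <<'E'
from h import *
d=snap("wrist"); save(d,"w4.png",k=1.25)
E
```

```text
time: 14.1
tool_pos: [540.8, 234.7, 60.1]
tcp_rot: [-0.041, 0.941, 0.314, 0.122]
contact_force: [-9.0, -2.0, 22.0]
width: -0.1
grasp_force: 11.6
time: 14.72
tool_pos: [517.7, 216.0, 174.9]
tcp_rot: [-0.04, 0.941, 0.313, 0.122]
contact_force: [-0.1, 1.3, 0.4]
width: 0.6
grasp_force: 0.0
time: 15.35
tool_pos: [485.0, 191.8, 214.5]
tcp_rot: [-0.04, 0.941, 0.313, 0.122]
contact_force: [0.4, -0.4, -0.0]
width: 0.1
grasp_force: 0.0
```

View pics/w4.png

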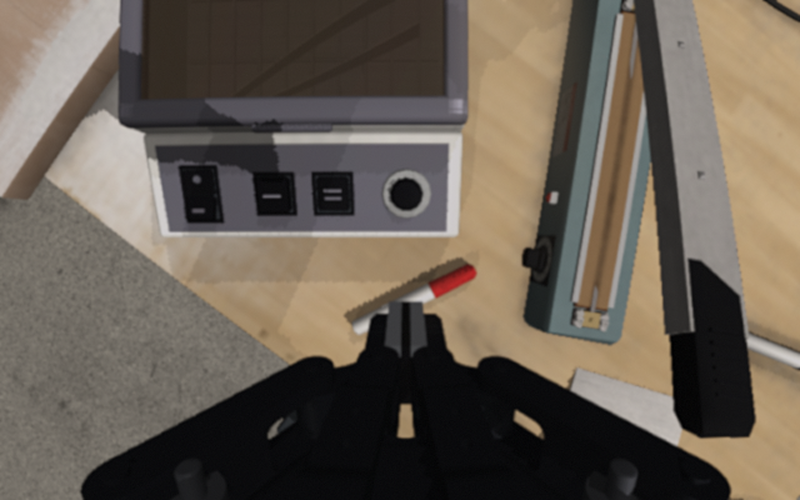

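The lid is shut, the rocker (200,195) is on, the long key (333,193) is in, start (407,193) is back up and the marker is untouched.

```bash
python3 -c "
from rig import bot
print(bot.hand_in())"
```

```text
the job is handed in; nothing more can be done
None
```

I shut the lid, switched the rocker on, latched the long-cycle key and pressed and released the start button, in that order, then handed in the job at about 15 s; the verdict was not shown to me.

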